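# Let the globe lamp roll out of its gated feeder

## Task

On the packing bench stand two gravity feeders, one holding a round globe lamp and the other a small jar lying on its side. Press the flat grey paddle of the globe's feeder down with the fingertips, keep it down until the globe has rolled under the raised gate into the pick tray at the foot of the chute, then let go so that the gate shuts again. Do not touch the globe, the jar or the gates, leave the jar's feeder shut, and do not disturb the other things on the bench.

Things in the scene. Friction and masses are not known exactly. Their poses are not given: they have to be found in the camera images.
- globe_feeder: globe's feeder, fixed: 10 mm base board, two posts 130 mm high bearing a lever, and a sloping blue chute. Origin on the table below the lever's pivot. +x up the chute (away from robot at yaw 0), +y from pivot to chute. Chute axis at y = 120 mm, 56 mm wide inside, walls 28 mm, floor 60 mm high at the gate (x = 0), falling 0.2 rad toward -x, from x = 120 to -170 mm
- globe_tray (a point): middle of the pick tray's floor: the lowest 80 mm of the globe's chute (dark floor, side walls 16 mm, end wall 30 mm), one trough with the chute, at the feeder's x = -125, y = 120, z = 35 mm. A globe let through rolls to the end wall and rests there, its centre at about x = -141, y = 120, z = 54 mm in the feeder's frame
- jar_feeder: the jar's feeder, fixed, identical to the globe's feeder in look, sizes and frame; it stands beside it, and which is left or right varies
- globe_lever (a joint): globe feeder's lever: steel bar 18 x 8 mm along the feeder's y, pivot 118 mm above the table at y = 0, paddle at y = -130, gate at y = +120 mm. Value in rad: 0 level, gate shut; grows as the paddle goes down and the gate rises; stop at 0.5. A spring shuts it: about 3 N on the paddle starts it, 4 to 6 N holds it down. The globe passes from about 0.38; 0.42 is safe (paddle 53 mm lower)
- jar_lever (a joint): the same lever on the jar's feeder, same sizes, spring and joint meaning; must stay shut
- globe_paddle (a point): centre of the top face of the globe feeder's paddle: grey plastic plate 36 mm (feeder x) by 40 mm (along the lever), 8 mm thick, 125 mm above the table at rest, nothing under it. It swings on a 130 mm radius about the pivot and drops 62 mm to the stop
- jar_paddle (a point): the same point on the jar feeder's paddle, not to be pressed
- globe_gate (a point): gate of the globe's feeder: steel plate 40 mm wide, 50 mm high, 5 mm thick, hanging from the lever across the chute, lower edge 8 mm above the chute floor when shut; this point is the middle of its lower edge
- jar_gate (a point): the same point of the gate on the jar's feeder
- globe: the globe lamp: white plastic ball 44 mm across with a thin grey seam, 40 to 80 g, resting in its chute against the upper side of the gate; origin at its centre. Axes turn as it rolls
- jar: small white jar with metal lid, 44 mm diameter, 50 mm long, lying across its chute against the gate; origin at its centre, y along its length
- tape: bystander: cardboard tape core standing flat, 64 mm outside, 44 mm inside, 24 mm high, near one paddle; origin at the centre of its underside
- tub: bystander: white tub with metal lid, 48 mm diameter, 50 mm high, near the other paddle; origin at the centre of its underside
- carton: bystander: open kraft carton 85 x 85 mm, 110 mm high with a back flap up to 180 mm, at the left of the bench; origin at the centre of its underside
Not all that is in view belongs to the job. Leave any orange or yellow look-alike of the globe alone. What is shaped like the jar but yellow is not meant.

How it is judged:
On the way, in this order (a step that is already met when the one before it is completed fails the run):
1. the paddle of the globe's feeder is pressed down by the robot and its gate is raised (value of joint globe_lever above 0.3 rad and contact force between any of the fingers, the arm and globe_lever_c1 above 0.5 N), for 0.05 s.
2. the globe has rolled under the gate into the pick tray (x of globe in the frame of globe_feeder below -0.115 m and z of globe in the frame of globe_feeder below 0.08 m), for 0.1 s.
At the end, for the whole second after the job is handed in: the globe rests in its pick tray against the end wall (within about 15 mm, slower than 30 mm/s), both levers are back level (under 0.05 rad) with gates shut, and the jar still waits behind its gate (x of globe in the frame of globe_feeder between -0.155 and -0.125 m and y of globe in the frame of globe_feeder between 0.105 and 0.135 m and z of globe in the frame of globe_feeder below 0.065 m and linear speed of globe below 0.03 m/s and value of joint each of globe_lever, jar_lever below 0.05 rad and x of jar in the frame of jar_feeder between 0.01 and 0.05 m); the robot touches nothing.
It fails at once if the robot touches the globe lamp or the jar (over 0.5 N) (contact force between any of the fingers, the arm and globe above 0.5 N or contact force between any of the fingers, the arm and jar above 0.5 N).
It fails at once if the robot touches a gate (over 0.5 N) (contact force between any of the fingers, the arm and globe_lever_c2 above 0.5 N or contact force between any of the fingers, the arm and jar_lever_c2 above 0.5 N).
It fails at once if the globe or the jar is lifted out of its chute (height (world z) of any of globe, jar above 0.14 m).
It fails at once if the jar feeder's lever is pressed (over 0.1 rad) (value of joint jar_lever above 0.1 rad).
It fails at once if a bystander (tape, tub, carton) is moved more than 20 mm (distance of any of tape, tub, carton from where it was at the start of the episode above 0.02 m).
It also fails if it takes over 32 s, if anything falls off the work surface, if the arm or the gripper's body presses on something with over 40 N, if the wrist force passes 120 N, or if a joint passes its speed limit or range.

## Robot

A 6-joint arm with a two-finger parallel gripper is mounted at the origin on the work surface. World frame = base frame: x ahead of the robot, y to its left, z up, the work surface at z = 0. Lengths are in m, angles in rad, forces in N, time in s.
With the tool pointing down it reaches from about 0.375 to 0.975 m from the base axis. Payload 3.8 kg.
Tool frame: the origin (TCP) lies at the very end of the fingers, on their centre line; the grasp point (between the pads) lies 19 mm behind it (bot.pinch_z is the distance from the TCP to the grasp point, in m); x points along the fingers, y is the direction in which the jaws open and shut, and the axes are right-handed (so a half turn about x gives the same grasp; the last joint's range is limited). The gripper opens to 85 mm and grips with 20 to 120 N. Pads are 22 mm wide; open, the fingers measure 114 mm over their backs; the gripper's body (76 mm by 85 mm) begins 54 mm behind the grasp point. The pads swing forward as they close: fully open they stand 13 mm farther back than shut.
Start: joints at [1.098, 0.264, 1.604, -0, 1.274, -0.037], TCP at [0.285, 0.612, 0.231] pointing down, gripper open.
Joint ranges: [-2.63, 2.63], [-0.94, 2.18], [0.31, 2.57], [-1.31, 4.45], [0, 2.66], [-2.55, 2.55]. Speed limits (rad/s): [2.57, 2.57, 3.14, 3.14, 3.14, 3.14].

## Interface

Orientations are given as a rotation vector (axis times angle).
In Python, from workcell import monitor, imaging, finish_job, bot gives the robot as it stands.
- The arm moves only by the tool jog_arm, never from a script. Its argument "rows" is a list of rows, each a list of 7 numbers: the shift along the tool's x, y, z in m, then the turn, a rotation vector about the tool's x, y, z in rad, then the opening in per cent of the stroke, from 0 (shut) to 100 (fully open). A call has 1 to 20 rows; each row is the pose to reach, as a shift and turn from the pose measured when the call began, along the tool's axes at that moment; what a row does not reach only later rows make up. A row lasts 1/10 s, in which the tool goes at most 50 mm and 8.59 degrees, less where a joint would pass 70% of its speed; a pose out of reach is approached as far as the arm can. A call with a gripper value outside its range is refused whole. The fingers move at their own pace and stop on an object; "force" is the grip in N (left out, the last holds). Time passes only in rows, so rows that repeat a pose let the fingers close. It gives the time, the measured TCP pose, the force and the opening at its end, in the units of the state.
- monitor.read_state(): the state, without advancing time (a new reading comes with each control period).
- imaging.read_camera(name): name is "side" or "top"; returns the picture (400x640x3 uint8, blue, green, red); there is no depth.
- imaging.camera_params(name): a dict with "fx", "fy", "cx", "cy" (pixels), "T" (4x4, takes a point from camera to world coordinates). Camera axes: x right, y down, z forward; pixel columns grow to the right and rows downward; lengths in m; the calibration is good to about 2 mm. A picture is of the moment at which its call begins. camera_params takes no time and is no camera call.
- finish_job(): hands the job in, once; it reports no verdict.
The state is a dict: "time": time; "q": joint angles; "joint_vel": joint speeds; "joint_torque": joint torques, N m; "tool_pos": TCP position; "tcp_rot": TCP orientation; "wrist_force": force on the tool from outside, world axes, zero at the start; "torque": the same for the moment, N m; "width": opening from 0.0 (shut) to 1.0 (fully open).
Only numpy, scipy, OpenCV 4.12 (cv2) and the standard library are available. Lean on these libraries where they do the work, as an engineer would, in place of code of your own. Each camera call takes 0.05 s, during which the arm holds its last target. There are 200 camera calls.

## Working session

There is one attempt and no reset: what is moved stays moved. The work goes in short steps, Python scripts to look and compute and a tool call to move; the robot and the scene stay as the last step left them, time stands still between calls to the robot, and variables do not carry over. Pictures are saved under pics/ and viewed, about 8 in all and at most 12, crops included, and the job is handed in when it is done.

Besides the shell and the picture viewer there is one more tool, called after "Call:" by a JSON object that holds its "method" and its "body", one argument or row to a line. jog_arm: Moves the arm, as the interface text tells. Its arguments: {"type":"object","properties":{"rows":{"type":"array","items":{"type":"array","items":{"type":"number"}}},"force":{"type":"number"}},"required":["rows"]}

```bash
mkdir -p pics
python3 - <<'E'
from workcell import monitor, imaging
import cv2, numpy as np
np.set_printoptions(precision=4,suppress=True)
for n in("top","side"):
    cv2.imwrite(f"pics/{n}0.png",imaging.read_camera(n)); p=imaging.camera_params(n); print(n,p)
print(monitor.read_state())
E
```

```text
top {'fx': 463.91178455492843, 'fy': 463.91178455492843, 'cx': 314.99699641871814, 'cy': 195.97945927850452, 'T': array([[ 0.0245, -0.9987,  0.0453,  0.4456],
       [-0.9997, -0.0242,  0.0075,  0.0557],
       [-0.0064, -0.0454, -0.9989,  1.2622],
       [ 0.    ,  0.    ,  0.    ,  1.    ]])}
side {'fx': 412.24897267320904, 'fy': 412.24897267320904, 'cx': 316.8903514029578, 'cy': 201.01173133146466, 'T': array([[-0.9851, -0.1205,  0.1226,  0.3809],
       [-0.1704,  0.5912, -0.7883,  0.9686],
       [ 0.0225, -0.7975, -0.6029,  0.7946],
       [ 0.    ,  0.    ,  0.    ,  1.    ]])}
{'time': 0.1, 'q': array([ 1.0981,  0.2647,  1.6052,  0.    ,  1.2737, -0.0369]), 'joint_vel': array([ 0.0006, -0.0043, -0.0022, -0.0026, -0.0021,  0.0003]), 'joint_torque': array([ -0.0001, -51.6706, -36.8589,  -0.0001,   0.0063,  -0.    ]), 'tool_pos': array([0.2846, 0.6113, 0.23  ]), 'tcp_rot': array([ 0.3402,  1.5442, -0.3434]), 'wrist_force': array([-0.4795,  0.0272, -0.0381]), 'torque': array([-0.0442,  0.0205, -0.066 ]), 'width': 1.001002004167857}
```

View pics/top0.png

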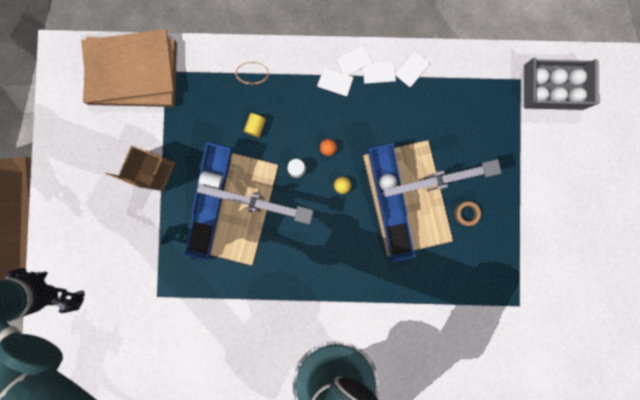

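View pics/side0.png

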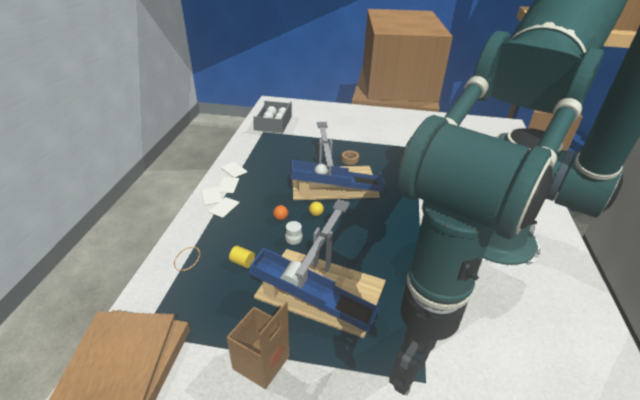

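The globe looks to be in the right feeder, top (388,182), with its paddle at (491,168). Possible mix-ups are the jar in the left chute (210,180) with its paddle at (304,215), the tub (296,168), the orange ball (328,147), the yellow ball (342,185), the yellow jar (255,125) and the balls in the crate (560,83). I'll check this in a close crop and measure.

```bash
cat > h.py <<'E'
import numpy as np
from workcell import imaging
def ray(n,u,v,z):
    p=imaging.camera_params(n);T=p["T"]
    d=T[:3,:3]@[(u-p["cx"])/p["fx"],(v-p["cy"])/p["fy"],1]
    return T[:3,3]+d*(z-T[2,3])/d[2]
def proj(n,P):
    p=imaging.camera_params(n);T=p["T"];c=T[:3,:3].T@(np.array(P)-T[:3,3])
    return np.array([p["fx"]*c[0]/c[2]+p["cx"],p["fy"]*c[1]/c[2]+p["cy"]])
E
python3 - <<'E'
import cv2,numpy as np
from h import *
np.set_printoptions(precision=4,suppress=True)
t=cv2.imread("pics/top0.png");s=cv2.imread("pics/side0.png")
a=cv2.resize(t[125:275,350:525],None,fx=3,fy=3,interpolation=2)
b=cv2.resize(s[110:210,270:400],None,fx=3,fy=3,interpolation=2)
c=np.zeros((450,525+390+0,3),np.uint8);c[:,:525]=a;c[:300,525:]=b
cv2.imwrite("pics/crop1.png",cv2.resize(c,(790,389)))
# grey mask of the levers on the top view
hsv=cv2.cvtColor(t,cv2.COLOR_BGR2HSV)
m=((hsv[...,1]<50)&(hsv[...,2]>85)&(hsv[...,2]<190)).astype(np.uint8)
for x0,y0,x1,y1 in((475,150,508,185),(290,200,320,228)):
    k=m[y0:y1,x0:x1];k=cv2.morphologyEx(k,cv2.MORPH_OPEN,np.ones((9,9),np.uint8))
    v,u=np.nonzero(k);r=cv2.minAreaRect(np.c_[u+x0,v+y0].astype(np.float32))
    print(len(u),u.mean()+x0,v.mean()+y0,r,ray("top",u.mean()+x0,v.mean()+y0,.125))
# light blob of globe
print("globe",ray("top",388,182,.09),"lever pts",ray("top",437,180,.122))
# blue chute outline right
bl=((hsv[...,0]>105)&(hsv[...,0]<125)&(hsv[...,1]>140)&(hsv[...,2]>60)).astype(np.uint8)
bl[:,:340]=0
cs,_=cv2.findContours(bl,0,2)
for q in cs:
    if cv2.contourArea(q)>150: print(cv2.minAreaRect(q),cv2.boundingRect(q))
E
```

```text
266 489.812030075188 168.12406015037595 ((489.5, 168.0), (14.0, 19.0), 90.0) [ 0.576 -0.363  0.125]
237 302.8945147679325 214.75527426160338 ((303.0, 215.0), (14.0, 16.0), 90.0) [0.4504 0.0928 0.125 ]
globe [ 0.5386 -0.1193  0.09  ] lever pts [ 0.5439 -0.2348  0.122 ]
((389.5124816894531, 185.670654296875), (84.67184448242188, 27.886018753051758), 76.71513366699219) (367, 142, 40, 89)
```

View pics/crop1.png

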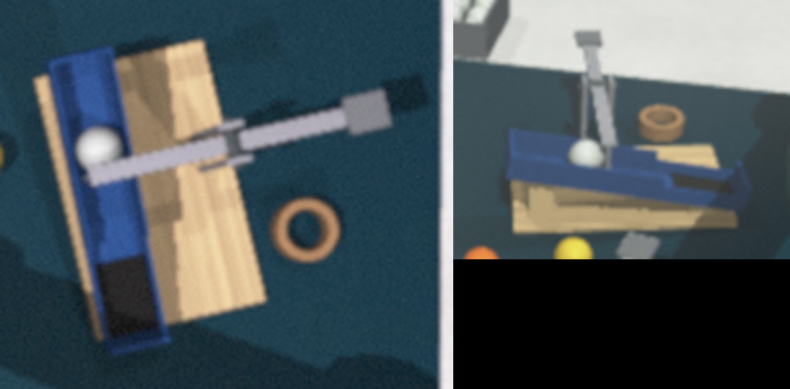

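The crop shows a plain white ball on the upper side of the right feeder's gate, with no lid, so that feeder is the globe's. Its paddle is at about (491,168) in top and (322,125) in side. The tape core is clear of it at about (468,213). Next I cross-check the paddle against the side view and work out the move in tool axes.

```bash
cat > mv.py <<'E'
import numpy as np
from scipy.spatial.transform import Rotation as R
from workcell import monitor
def tool(): 
    s=monitor.read_state(); return np.array(s["tool_pos"]),R.from_rotvec(s["tcp_rot"]),s
def row(P,Rt=None):
    p,r,_=tool(); d=r.inv().apply(np.array(P)-p)
    w=(r.inv()*Rt).as_rotvec() if Rt is not None else np.zeros(3)
    return np.r_[d,w]
E
python3 - <<'E'
from h import *; from mv import *
np.set_printoptions(precision=3,suppress=True)
pt=ray("top",491.2,168.2,.125);ps=ray("side",322.1,124.7,.125);print("paddle top/side",pt,ps)
pv=ray("top",438.5,180,.122)
l=(pt-pv)[:2];print("len",np.hypot(*l),"globe side",ray("side",270+(586-453)/2.59,110+153/2.59,.09))
l/=np.hypot(*l);print("lever dir",l,"yaw",np.arctan2(l[0],-l[1]))
p,r,s=tool();print("axes\n",r.as_matrix())
for sg in(1,-1):
    z=np.array([sg*l[0],sg*l[1],0]);x=np.array([0,0,-1.]);Rt=R.from_matrix(np.c_[x,np.cross(z,x),z])
    print(sg,row([0,0,0],Rt)[3:])
for P in([.40,.45,.30],[.55,.2,.30],[.6,-.1,.30],[pt[0],pt[1],.23],[pt[0],pt[1],.15]): print(P,row(P)[:3])
E
```

```text
paddle top/side [ 0.576 -0.366  0.125] [ 0.576 -0.356  0.125]
len 0.13187270693264494 globe side [ 0.539 -0.12   0.09 ]
lever dir [ 0.242 -0.97 ] yaw 0.2441512698930346
axes
 [[-0.001  0.422  0.907]
 [-0.002  0.907 -0.422]
 [-1.    -0.002 -0.   ]]
1 [0.891 0.001 0.002]
-1 [-2.251 -0.002  0.001]
[0.4, 0.45, 0.3] [-0.07  -0.098  0.173]
[0.55, 0.2, 0.3] [-0.069 -0.261  0.414]
[0.6, -0.1, 0.3] [-0.069 -0.512  0.586]
[np.float64(0.5758752990333789), np.float64(-0.36642238432547974), 0.23] [ 0.002 -0.763  0.677]
[np.float64(0.5758752990333789), np.float64(-0.36642238432547974), 0.15] [ 0.082 -0.763  0.677]
```

Both views agree to 1 cm or better: lever 132 mm against 130, globe matching. Next I move high over the bench with the fingers shut.

Call:
{"method": "jog_arm", "body": {
  "rows": [
    [-0.035,-0.02,0.03,0,0,0,0],
    [-0.07,-0.04,0.06,0,0,0,0],
    [-0.07,-0.07,0.1,0.1,0,0,0],
    [-0.07,-0.09,0.14,0.2,0,0,0],
    [-0.07,-0.11,0.18,0.3,0,0,0],
    [-0.07,-0.13,0.22,0.4,0,0,0],
    [-0.07,-0.15,0.26,0.5,0,0,0],
    [-0.07,-0.175,0.3,0.6,0,0,0],
    [-0.07,-0.2,0.34,0.7,0,0,0],
    [-0.07,-0.23,0.375,0.8,0,0,0],
    [-0.07,-0.26,0.41,0.89,0,0,0],
    [-0.07,-0.3,0.44,0.89,0,0,0],
    [-0.07,-0.34,0.47,0.89,0,0,0],
    [-0.07,-0.38,0.495,0.89,0,0,0],
    [-0.07,-0.42,0.52,0.89,0,0,0],
    [-0.07,-0.46,0.55,0.89,0,0,0],
    [-0.07,-0.5,0.58,0.89,0,0,0],
    [-0.07,-0.545,0.59,0.89,0,0,0],
    [-0.07,-0.59,0.605,0.89,0,0,0],
    [-0.07,-0.635,0.62,0.89,0,0,0]
  ]
}}

```text
time: 2.1
tool_pos: [0.5779, -0.2277, 0.3007]
tcp_rot: [1.025, 1.316, -1.029]
wrist_force: [1.0, -0.2, 0.3]
width: -0.001
```

Run:
```python
from mv import *
np.set_printoptions(precision=3,suppress=True)
p,r,s=tool();print(p,s["q"],s["time"],s["width"],r.as_matrix()[:,2])
for z in(.25,.16): print(row([.576,-.364,z]))
```

```text
[ 0.578 -0.228  0.301] [-0.414  0.129  1.637 -0.002  1.377 -0.659] 2.1 -0.0012084166792945465 [ 0.243 -0.97   0.001]
[ 0.051 -0.035  0.132  0.     0.     0.   ]
[ 0.141 -0.035  0.132  0.     0.     0.   ]
```

Call:
{"method": "jog_arm", "body": {
  "rows": [
    [0.0,-0.01,0.04,0,0,0,0],
    [0.0,-0.02,0.08,0,0,0,0],
    [0.02,-0.03,0.11,0,0,0,0],
    [0.05,-0.035,0.132,0,0,0,0],
    [0.09,-0.035,0.132,0,0,0,0],
    [0.12,-0.035,0.132,0,0,0,0],
    [0.141,-0.035,0.132,0,0,0,0],
    [0.141,-0.035,0.132,0,0,0,0],
    [0.141,-0.035,0.132,0,0,0,0]
  ]
}}

```text
time: 3.0
tool_pos: [0.5755, -0.3642, 0.1594]
tcp_rot: [1.025, 1.317, -1.029]
wrist_force: [-0.1, 0.2, -0.0]
width: -0.003
```

Run:
```python
from mv import *; from h import *
import cv2
np.set_printoptions(precision=3,suppress=True)
p,r,s=tool();print(p,s["wrist_force"],s["time"])
t=imaging.read_camera("top");d=imaging.read_camera("side")
print("tcp px",proj("top",p),proj("side",p),"paddle px",proj("side",[.576,-.364,.125]))
a=cv2.resize(t[130:260,360:530],(523,400),interpolation=2);b=cv2.resize(d[90:200,270:390],(436,400),interpolation=2)
cv2.imwrite("pics/c2.png",cv2.resize(np.hstack([a,b]),(795,332)))
```

```text
[ 0.575 -0.364  0.159] [-0.107  0.223 -0.034] 3.0
tcp px [495.651 166.823] [322.866 114.794] paddle px [322.413 123.668]
```

View pics/c2.png

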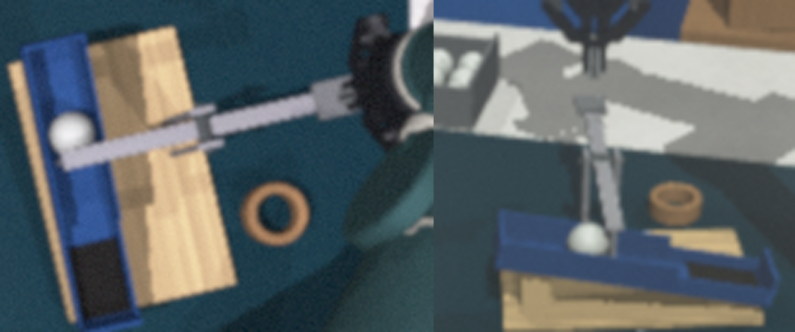

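The shut fingers hang right over the grey paddle: tip at side (323,114), paddle at (322,123). Pressing now.

Call:
{"method": "jog_arm", "body": {
  "rows": [
    [0.02,0,0,0,0,0,0],
    [0.035,0,0,0,0,0,0],
    [0.045,0,0,0,0,0,0],
    [0.055,0,-0.001,0,0,0,0],
    [0.065,0,-0.002,0,0,0,0],
    [0.075,0,-0.003,0,0,0,0],
    [0.083,0,-0.004,0,0,0,0],
    [0.09,0,-0.004,0,0,0,0],
    [0.09,0,-0.004,0,0,0,0],
    [0.09,0,-0.004,0,0,0,0]
  ]
}}

```text
time: 4.1
tool_pos: [0.5759, -0.361, 0.0719]
tcp_rot: [1.025, 1.313, -1.028]
wrist_force: [-0.5, 1.4, 5.7]
width: 0.002
```

Run:
```python
from mv import *; from h import *
import cv2
np.set_printoptions(precision=3,suppress=True)
p,r,s=tool();print(p,s["wrist_force"],s["time"])
t=imaging.read_camera("top");d=imaging.read_camera("side")
a=cv2.resize(t[130:260,360:530],(523,400),interpolation=2);b=cv2.resize(d[90:200,270:390],(436,400),interpolation=2)
cv2.imwrite("pics/c3.png",cv2.resize(np.hstack([a,b]),(795,332)))
```

```text
[ 0.576 -0.361  0.072] [-0.451  1.384  5.722] 4.1
```

View pics/c3.png

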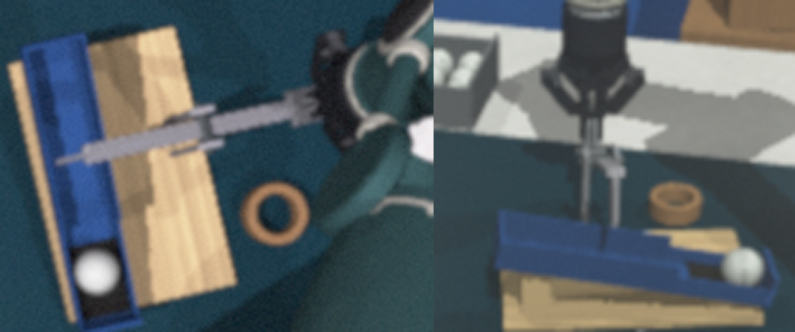

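The gate is up and the globe is already in the dark tray, at crop (97,270) in top and (742,266) in side. The force is 5.7 N. I'll hold briefly, then lift gently.

Call:
{"method": "jog_arm", "body": {
  "rows": [
    [0,0,0,0,0,0,0],
    [0,0,0,0,0,0,0],
    [0,0,0,0,0,0,0],
    [0,0,0,0,0,0,0],
    [0,0,0,0,0,0,0],
    [-0.01,0,0.001,0,0,0,0],
    [-0.02,0,0.002,0,0,0,0],
    [-0.03,0,0.004,0,0,0,0],
    [-0.04,0,0.004,0,0,0,0],
    [-0.05,0,0.004,0,0,0,0],
    [-0.06,0,0.004,0,0,0,0],
    [-0.08,0,0.004,0,0,0,0],
    [-0.11,0,0.004,0,0,0,0],
    [-0.15,0,0.02,0,0,0,0],
    [-0.18,0,0.05,0,0,0,0],
    [-0.18,0,0.08,0,0,0,0],
    [-0.18,0,0.08,0,0,0,0],
    [-0.18,0,0.08,0,0,0,0]
  ]
}}

```text
time: 6.0
tool_pos: [0.5945, -0.4372, 0.2508]
tcp_rot: [1.027, 1.317, -1.028]
wrist_force: [0.2, 0.6, 0.2]
width: 0.003
```

Run:
```python
from mv import *; from h import *
import cv2
np.set_printoptions(precision=3,suppress=True)
p,r,s=tool();print(p,s["wrist_force"],s["time"])
t=imaging.read_camera("top");d=imaging.read_camera("side")
# globe centre from bright blob in the tray
for im in(imaging.read_camera("top"),):
    h=cv2.cvtColor(im,cv2.COLOR_BGR2HSV);m=((h[...,1]<60)&(h[...,2]>120)).astype(np.uint8);m[:218]=0;m[260:]=0;m[:,:375]=0;m[:,415:]=0
    v,u=np.nonzero(m);print("globe px",u.mean(),v.mean(),len(u));g=ray("top",u.mean(),v.mean(),.054)[:2]
    ld=np.array([.242,-.97]);pv=np.array([.576,-.366])-.13*ld;X=np.array([.97,.242]);print("globe in feeder",(g-pv)@X,-(g-pv)@ld)
a=cv2.resize(t[130:260,180:530],(700,260),interpolation=2);b=cv2.resize(d[90:340,230:400],(340,500),interpolation=2)
c=np.zeros((560,700,3),np.uint8);c[:260]=a;c[265:,:]=cv2.resize(d[90:330,170:490],(700,525))[:295]
cv2.imwrite("pics/c4.png",c)
```

```text
[ 0.595 -0.437  0.251] [0.21  0.569 0.237] 6.0
globe px 399.5338078291815 245.135231316726 281
globe in feeder -0.14135833876918205 0.12034571797012286
```

View pics/c4.png

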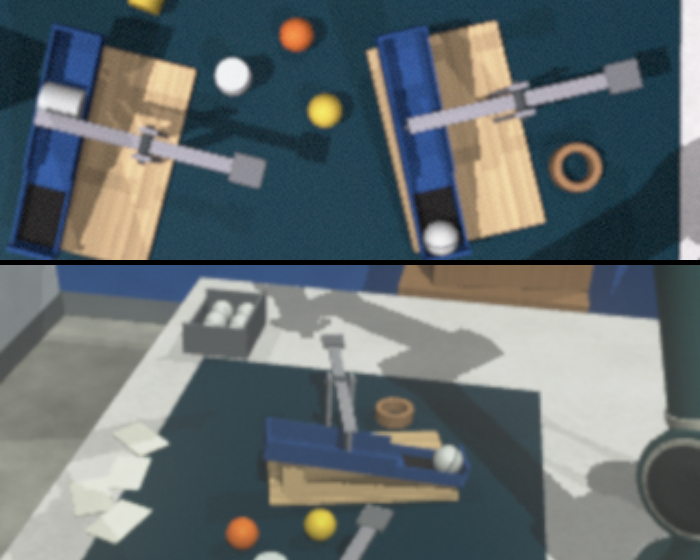

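The globe rests at the end wall, at feeder x = -0.141, y = 0.120. The lever is level and its gate shut. The jar is still behind its own gate, and the tape and tub have not moved. Handing in.

```bash
python3 -c "
from workcell import finish_job
print(finish_job())"
```

```text
the job is handed in; nothing more can be done
None
```

The globe is in its pick tray and both gates look shut. I handed the job in at about 6 s of the 32 s allowed, and no verdict was reported.

I pressed the globe feeder's paddle (the right-hand feeder) with shut fingers, at about 5.7 N. I held it until the globe had rolled through, then let it up gently and backed the arm clear.

**Last checks:**
- **Globe:** measured at x = -0.141 m, y = 0.120 m in the feeder's frame, which is the expected resting place against the end wall.
- **Levers and jar:** by eye in the images, both levers were level and the jar was still behind its gate. I did not measure the lever angles.
- **Bystanders:** the tape and the tub looked unmoved. I did not look at the carton again; the arm passed it at about 0.3 m height, well above its 180 mm flap.
- **Robot:** stands clear of everything, with the wrist force near zero.

**Disagreement:** the top and side views put the paddle about 10 mm apart in y. I aimed close to the top view's value, and the press worked without correction.

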